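# Load the imaging turntable and hold its index plunger out

### The job

Take the slide carrier with the orange grip out of the white storage stand, slide it edgewise down into the slot of the black block on the turntable until it sits fully home, and let go of it. Then grip the black knob of the sprung index plunger, pull it straight up as far as it will go so that its pin is clear of the hole in the turntable, and finish while still holding it up there so that a colleague can turn the table. Leave the blue carrier, the timer and the amber jar where they stand.

Things in the scene. Friction and masses are not known exactly. Their poses are not given: they have to be found in the camera images.
- stage: Fixed imaging turntable: grey base, aluminium disc 188 mm across, top 26 mm above the worktop; the disc does not turn. Origin on its axis at the worktop. At its centre a black block 36 (x) by 80 (y) mm, top 60 mm above the worktop, with one vertical slot along y. At y = +80 mm a grey arm (26 mm wide, top 62 mm above the worktop), from a post outside the rim, carries the plunger.
- slot_mouth (a point): Centre of the slot's mouth on top of the black block, 60 mm above the worktop. Axes as the stage's: the slot is 58 mm long along y and 8 mm wide along x, mouth flared by 3 mm on each side.
- slot_floor (a point): Centre of the slot's floor, 28 mm below its mouth and 32 mm above the worktop; axes as the stage's. A carrier is home when its lower edge stands on this floor.
- seat_hole (a point): Mouth of the hole in the disc in which the plunger's pin sits, on the disc's top straight below the knob; axes as the stage's.
- plunger (a joint): Travel of the sprung index plunger straight up, m: 0 with its pin seated 8 mm deep in the hole, 0.014 pulled fully up against its stop. A spring pulls it back: about 5 N at the start of the travel, 9 N at the stop. It does not stay up by itself.
- plunger_knob (a point): Middle of the black knob's grip, on the plunger's axis, 92 mm above the worktop when seated; rises with it. Upright cylinder 21 mm across with a red band, 12 mm below to 10 mm above this point, then a flange 29 mm across (top 18 mm above this point). Below it the brass barrel, 18 mm across, reaches down to the arm (24 mm lock nut there, top 66 mm above the worktop).
- pin_tip (a point): Lower end of the plunger's 8 mm steel pin, 74 mm below point plunger_knob; rises with the plunger.
- stand: White storage stand, fixed to the worktop, 44 mm (x) by 156 mm (y) by 30 mm; origin at the centre of its underside. Two slots along its y, centred 38 mm either side of its centre, each 9 mm by 60 mm and 24 mm deep; each holds one carrier. Which carrier stands in which slot varies.
- carrier_orange_grip (a point): Middle of the orange grip of the loose carrier to be loaded (50 g). Upright flat plate: grey blade 5 mm thick (x), 54 mm wide (y), 48 mm tall with a white window; above it the grip, 10 mm thick (x), 36 mm wide (y), 24 mm tall. z is up, x across its thickness; both ways round are alike. Blade's lower edge 58 mm below this point.
- carrier_orange_foot (a point): Middle of the lower edge of the orange carrier's blade; axes as its grip's.
- carrier_blue_grip (a point): Middle of the blue grip of the other carrier, of the same shape and size, in the other slot of the stand; to be left there.
- carrier_orange: The orange carrier; origin at the middle of the blade's lower edge.
- timer: White lab timer, 62 x 65 x 18 mm, loose; origin at the centre of its underside. Bystander.
- amber_jar: Small amber jar with black cap, 52 mm across, 89 mm tall, loose; origin at the centre of its underside. Bystander.
Not all that is in view belongs to the job. What is shaped like the carrier_orange but green or yellow is not meant.

How it is judged:
By the outcome, as a careful person would: the job done as asked, in the order asked, and still so for the second after the job is handed in, while the arm keeps its last pose, push and grip.
It also fails if it takes over 61 s, if anything falls off the work surface, if the arm or the gripper's body presses on something with over 40 N, if the wrist force passes 120 N, or if a joint passes its speed limit or range.

### The arm

A 6-joint arm with a two-finger parallel gripper is mounted at the origin on a cart in front of the work surface, level with it; the furniture and walls round the work are solid. World frame = base frame: x ahead of the robot, y to its left, z up, the work surface at z = 0. Lengths are in mm, angles in degrees, forces in N, time in s.
With the tool pointing down it reaches from about 300 to 850 mm from the base axis. Payload 4.2 kg.
Tool frame: the origin (TCP) lies on the centre line of the jaws, within the pads' length; the fingertips stand 14 mm ahead of it and the grasp point (between the pads) lies 5 mm behind it (env.finger_overhang is the z of the fingertips in the tool frame, in mm); z points along the fingers, y is the line along which they close (so a half turn about z gives the same grasp; the last joint's range is limited). The gripper opens to 91 mm and grips with 3 to 60 N. Pads are 32 mm wide; open, the fingers measure 118 mm over their backs; the gripper's body (76 mm by 178 mm) begins 60 mm behind the grasp point.
Start: joints at [-67.38, 18.312, 89.639, -0, 72.044, -1.146], TCP at [231.733, -526.252, 227.976] pointing down, gripper open.
Joint ranges: [-177.97, 177.97], [-48.28, 115.42], [12.27, 149.76], [-77.06, 257.06], [2.81, 150.46], [-146.56, 146.56]. Speed limits (degrees/s): [147.25, 147.25, 180, 180, 180, 180].

### API

Orientations are given as [roll, pitch, yaw] about the fixed x, y, z axes, in that order (R = Rz(yaw) Ry(pitch) Rx(roll)).
In Python, from workcell import sensors, viewer, env gives the robot as it stands. The module is installed in compiled form; this text tells all that it offers.
- The arm moves only by the tool step_arm, never from a script. Its argument "plan" is one flat list of numbers, 6 for each row, row after row: the shift along the tool's x, y, z in cm, then the turn, a rotation vector about the tool's x, y, z in rad. In form: [x, y, z, wx, wy, wz, x, y, z, wx, wy, wz, ...]. A call has 1 to 5 rows; each row shifts and turns the commanded pose from where the row before left it, along the tool's axes as they then stand; what a row does not reach is not made up. A row lasts 1/12 s, in which the tool goes at most 41.7 mm and 7.16 degrees, less where a joint would pass 70% of its speed; a pose out of reach is approached as far as the arm can. A call is refused whole if a number of a shift passes 4.17 or a number of a turn 0.125, either way. A call with a gripper value outside its range is refused whole. "hand" is the finger opening in cm, from 0 to 9.12, set as the call begins (left out, the last holds). The fingers move at their own pace and stop on an object; "newtons" is the grip in N (left out, the last holds). Time passes only in rows, so rows that do not move let the fingers close. It gives the time, the measured TCP pose, the force, the opening and the grip force at its end, in the units of the state.
- sensors.state(): the state, without advancing time (a new reading comes with each control period).
- viewer.grab_frame(name): name is "scene" or "top"; returns a dict with "img" (480x640x3 uint8, red, green, blue), "fx", "fy", "cx", "cy" (pixels), "position" and "attitude" of the camera in the world. Camera axes: x right, y down, z forward; pixel columns grow to the right and rows downward; lengths in mm; the calibration is good to about 2 mm. A picture is of the moment at which its call begins. There is no depth.
- env.job_done(): hands the job in; it is judged then, once.
Trained networks look in a picture, given as the dict that the camera call returned (one of the last four; its "shot" number tells which), for a name from the list of things; names that differ only in an ending like _2 or _b are one class to them, and where a whole thing is asked for, a point or a joint stands for the part that bears it (a point fixed in the world has none). Each returns a list of dicts, best first, with "score" (0 to 1); they miss things now and then, are a little off and sometimes report something else, mostly with a low value. They report only what shows in the picture. A call takes as long as a camera call. They do not tell look-alikes from the thing itself.
- viewer.boxes_of(name, picture): "location" ([column, row] in pixels, amid what is visible of it).
- viewer.pinpoint(name, picture): "location" ([column, row] in pixels: a listed point, or the origin of a listed thing).
The state is a dict: "time_s": time; "qpos": joint angles; "qvel": joint speeds; "effort": joint torques, N m; "ee_pos": TCP position; "ee_rot": TCP orientation; "force": force on the tool from outside, world axes, zero at the start; "torque": the same for the moment, N m; "gripper_width": finger opening in mm; "gripper_force": force on a finger pad.
Only numpy, scipy, OpenCV 4.12 (cv2) and the standard library are available. Lean on these libraries where they do the work, as an engineer would, in place of code of your own. Each camera call takes 0.05 s, during which the arm holds its last target. There are 200 camera calls.

## Working session

There is one attempt and no reset: what is moved stays moved. The work goes in short steps, Python scripts to look and compute and a tool call to move; the robot and the scene stay as the last step left them, time stands still between calls to the robot, and variables do not carry over. Pictures are saved under pics/ and viewed, at most 10 in all, crops included, and the job is handed in when it is done.

Besides the shell and the picture viewer there is one more tool, called after "Request:" as name(argument=value, ...), one argument or row to a line, values as JSON. step_arm: Moves the arm, as the interface text tells. Its arguments: {"type":"object","properties":{"plan":{"type":"array","items":{"type":"number"}},"hand":{"type":"number"},"newtons":{"type":"number"}},"required":["plan"]}

```bash
mkdir -p pics
cat > h.py <<'E'
import numpy as np, cv2
from workcell import sensors, viewer, env
from scipy.spatial.transform import Rotation as R
def grab(n): return viewer.grab_frame(n)
def rot(f):
    a=np.array(f["attitude"],float)
    return a if a.shape==(3,3) else R.from_euler('xyz',a,degrees=True).as_matrix()
def ray(f,uv):
    d=np.array([(uv[0]-f["cx"])/f["fx"],(uv[1]-f["cy"])/f["fy"],1]); return np.array(f["position"],float),rot(f)@d
def atz(f,uv,z):
    p,d=ray(f,uv); return p+d*(z-p[2])/d[2]
def proj(f,P):
    c=rot(f).T@(np.array(P,float)-np.array(f["position"])); return [f["fx"]*c[0]/c[2]+f["cx"],f["fy"]*c[1]/c[2]+f["cy"]]
def tri(a,u,b,v):
    p,d=ray(a,u);q,e=ray(b,v);A=np.c_[d,-e];s=np.linalg.lstsq(A,q-p,rcond=None)[0]
    x,y=p+s[0]*d,q+s[1]*e; return (x+y)/2,np.linalg.norm(x-y)
E
python3 - <<'E'
from h import *
fs={n:grab(n) for n in("scene","top")}
for n,f in fs.items():
    cv2.imwrite(f"pics/{n}0.png",f["img"][:,:,::-1]); print(n,f["position"],f["attitude"],f["fx"],f["cx"],f["cy"])
for k in "stage slot_mouth slot_floor seat_hole plunger_knob stand carrier_orange_grip carrier_orange_foot carrier_blue_grip timer amber_jar".split():
    for n,f in fs.items(): print(k,n,[(np.round(r["location"],1).tolist(),round(r["score"],2)) for r in viewer.pinpoint(k,f)[:4]])
E
```

```text
scene [118.08591921 675.7222527  638.68127493] [-123.66731849   -1.08851324 -145.80446998] 465.100026821725 319.00474213974906 234.29726648534051
top [ 482.22628623   -4.93437711 1262.3417032 ] [-175.68090399   -1.70807428  -90.65018442] 524.8517427766553 326.9795267506994 236.79494390794156
stage scene [([372.9, 237.5], 0.88)]
stage top [([391.0, 251.5], 0.65), ([174.7, 279.4], 0.57)]
slot_mouth scene [([376.1, 216.9], 0.96)]
slot_mouth top []
slot_floor scene [([369.8, 225.7], 0.81), ([273.3, 332.0], 0.57), ([251.7, 385.0], 0.39)]
slot_floor top [([394.8, 250.6], 0.58), ([478.2, 221.8], 0.49)]
seat_hole scene [([351.5, 239.2], 0.83)]
seat_hole top [([360.3, 249.3], 0.97), ([167.4, 279.7], 0.17)]
plunger_knob scene [([350.3, 214.5], 0.68)]
plunger_knob top [([364.3, 245.2], 0.6)]
stand scene [([248.4, 364.2], 0.7), ([267.1, 373.4], 0.62)]
stand top [([192.3, 282.7], 0.95)]
carrier_orange_grip scene [([242.2, 308.3], 0.86), ([199.9, 347.4], 0.74)]
carrier_orange_grip top [([162.6, 236.3], 0.71), ([207.2, 239.1], 0.56), ([165.5, 280.8], 0.55)]
carrier_orange_foot scene [([252.7, 384.7], 0.87), ([242.4, 331.4], 0.84), ([202.2, 369.1], 0.79), ([371.5, 223.0], 0.55)]
carrier_orange_foot top [([216.3, 238.3], 0.77), ([174.7, 281.8], 0.48), ([168.0, 241.3], 0.45)]
carrier_blue_grip scene [([274.5, 328.0], 0.81), ([371.3, 224.0], 0.58)]
carrier_blue_grip top []
timer scene [([427.3, 205.2], 0.95)]
timer top [([476.2, 270.5], 0.9)]
amber_jar scene [([386.5, 195.0], 0.91)]
amber_jar top [([478.6, 220.2], 0.73), ([389.7, 245.0], 0.33)]
```

View pics/scene0.png

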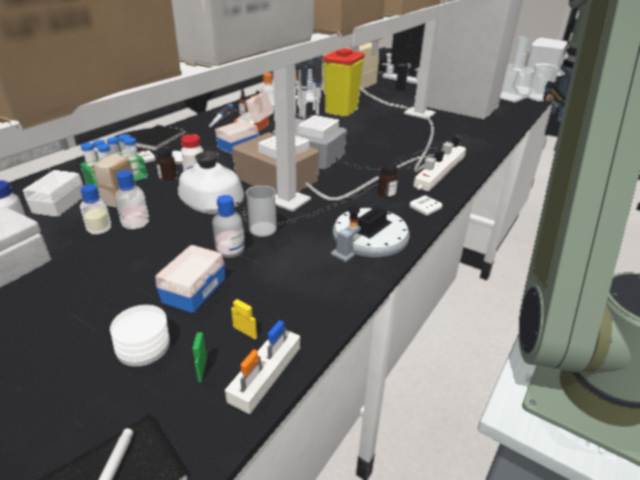

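View pics/top0.png

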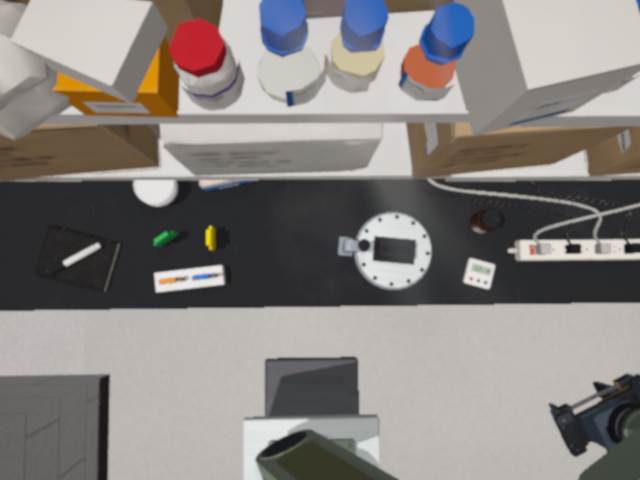

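The scene view shows four carrier-shaped things: orange (250,362) in the stand, blue (276,333) in the stand, green (200,357) and yellow (243,318), both loose. The orange one in the stand fits the description, seen from the top at (174,281). I'll confirm it in an enlarged crop, along with the stage.

Run:
```python
from h import *
s=grab("scene");t=grab("top")
def cr(f,x,y,w,h,k): return cv2.resize(f["img"][y:y+h,x:x+w,::-1],None,fx=k,fy=k,interpolation=cv2.INTER_CUBIC)
a=np.hstack([cr(s,220,310,100,75,4),cr(s,320,180,100,75,4)]);b=np.hstack([cr(t,145,225,100,75,4),cr(t,335,205,100,75,4)])
cv2.imwrite("pics/crop.png",np.vstack([a,b]))
def col(f,box,lo,hi):
    x,y,w,h=box;c=cv2.cvtColor(f["img"][y:y+h,x:x+w],cv2.COLOR_RGB2HSV);m=cv2.inRange(c,lo,hi);p=np.argwhere(m)[:,::-1]+[x,y]
    return p.mean(0),len(p),cv2.minAreaRect(p.astype(np.float32))
for nm,lo,hi in(("or",(5,130,100),(18,255,255)),("bl",(105,110,60),(125,255,255))):
    u=col(s,(220,310,100,100),lo,hi);v=col(t,(145,260,90,40),lo,hi);print(nm,u,v,tri(s,u[0],t,v[0]), atz(t,v[0],70))
w=t["img"][255:305,145:240].astype(int); m=((w.min(2)>170)*1).astype(np.uint8)
p=(np.argwhere(m)[:,::-1]+[145,255]).astype(np.float32);r=cv2.minAreaRect(p);B=cv2.boxPoints(r);print([atz(t,q,30).round(1)[:2].tolist() for q in B])
for k,u,v in(("seat",[351.5,239.2],[360.3,249.3]),("knob",[350.3,214.5],[364.3,245.2]),("floor",[369.8,225.7],[394.8,250.6]),("stage",[372.9,237.5],[391,251.5])): print(k,tri(s,u,t,v))
print(atz(s,[376.1,216.9],60))
```

```text
or (array([249.02040816, 361.82312925]), 294, ((249.5742645263672, 361.2425537109375), (12.735114097595215, 27.088504791259766), 39.289405822753906)) (array([167.71111111, 280.28888889]), 45, ((168.02308654785156, 280.1846008300781), (2.8527989387512207, 16.124515533447266), 82.87498474121094)) (array([478.2995512 , 319.52148452,  64.70696508]), np.float64(2.6524719371007355)) [477.25478136 317.27617761  70.        ]
bl (array([275.59160305, 330.82442748]), 262, ((275.7588195800781, 330.8647155761719), (12.256570816040039, 24.62160873413086), 40.601295471191406)) (array([201.19565217, 276.41304348]), 46, ((201.47998046875, 276.3599853515625), (2.828427314758301, 15.273507118225098), 81.8698959350586)) (array([485.84926082, 244.0697658 ,  65.78815996]), np.float64(1.825945258958659)) [485.08470239 242.66967179  70.        ]
[[495.5, 361.1], [512.1, 204.1], [466.9, 198.8], [450.5, 355.4]]
seat (array([ 547.99667332, -119.45539047,   27.18002797]), np.float64(7.278782934218446))
knob (array([ 555.16563769, -121.85625574,   90.89955277]), np.float64(10.24354740491322))
floor (array([ 544.39213584, -201.84521111,   23.37153215]), np.float64(7.414336775260528))
stage (array([ 538.56846673, -200.25994147,   -8.13614124]), np.float64(4.330910327631671))
[ 528.82654246 -191.0684888    60.        ]
```

View pics/crop.png

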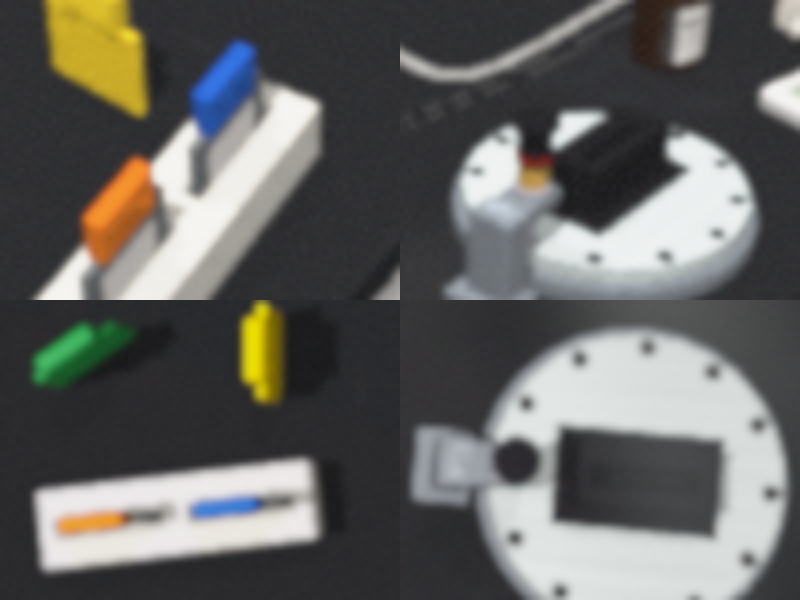

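The crop confirms it: the orange carrier is the one in the stand slot farther from the stage (scene 250,362). The block and knob are clear, with the knob at top (364,245). Next I'll measure the stage more precisely.

Run:
```python
from h import *
t=grab("top");s=grab("scene")
def hull(f,x,y,w,h,th):
    g=f["img"][y:y+h,x:x+w].min(2); m=(g>th).astype(np.uint8)
    n,l,st,c=cv2.connectedComponentsWithStats(m); i=1+np.argmax(st[1:,4]); return cv2.convexHull((np.argwhere(l==i)[:,::-1]+[x,y]).astype(np.float32))[:,0]
from scipy.optimize import least_squares
for th in(140,170,190):
  for f,b in((t,(350,205,90,90)),(s,(330,200,85,55))):
    H=hull(f,*b,th); P=np.array([atz(f,q,26)[:2] for q in H])
    r=least_squares(lambda p:np.hypot(*(P-p[:2]).T)-p[2],[540,-200,94],loss="soft_l1",f_scale=1.5); print(th,r.x.round(1),r.cost.round(1))
# block in top: dark pixels within disc
g=cv2.GaussianBlur(cv2.cvtColor(t["img"],cv2.COLOR_RGB2GRAY),(3,3),0); k=8
print(g[250,355:435].tolist());print(g[225:280,394].tolist())
S=t["img"][225:275,367:425].max(2);m=(S<110).astype(np.uint8);n,l,st,c=cv2.connectedComponentsWithStats(m);i=1+np.argmax(st[1:,4]);p=(np.argwhere(l==i)[:,::-1]+[367,225]).astype(np.float32);r=cv2.minAreaRect(p);print(r,st[i]);print([atz(t,q,60).round(1)[:2].tolist() for q in cv2.boxPoints(r)],atz(t,p.mean(0),60))
# red band
h=cv2.cvtColor(s["img"],cv2.COLOR_RGB2HSV)[205:235,340:370];m=((h[:,:,0]>170)|(h[:,:,0]<6))&(h[:,:,1]>110)&(h[:,:,2]>60);q=np.argwhere(m)[:,::-1]+[340,205];print("red",q.mean(0),len(q))
for z in(80,85,92): print(atz(s,q.mean(0),z))
D=t["img"][238:255,355:373].max(2)<75;q=np.argwhere(D)[:,::-1]+[355,238];print("knobtop",q.mean(0),len(q),atz(t,q.mean(0),110))
```

```text
140 [ 542.3 -198.7   90.6] 34.9
140 [ 534.5 -183.3   91.2] 216.5
170 [ 542.4 -199.7   88.2] 2.6
170 [ 536.6 -188.5   87.1] 119.5
190 [ 542.6 -200.    86.6] 4.3
190 [ 538.2 -192.5   85.2] 81.7
[146, 149, 151, 150, 142, 126, 109, 95, 88, 89, 98, 113, 131, 150, 164, 172, 173, 159, 126, 86, 56, 43, 40, 41, 45, 49, 50, 49, 49, 49, 50, 52, 54, 55, 57, 58, 60, 61, 63, 64, 65, 66, 66, 66, 67, 68, 69, 69, 69, 69, 69, 68, 67, 66, 67, 69, 69, 71, 79, 102, 136, 170, 195, 211, 217, 219, 219, 218, 218, 215, 210, 205, 202, 202, 197, 176, 139, 97, 71, 61]
[221, 220, 220, 221, 222, 223, 223, 223, 223, 222, 220, 208, 177, 132, 93, 75, 70, 70, 70, 69, 68, 66, 64, 64, 65, 64, 64, 64, 65, 66, 65, 63, 62, 61, 62, 68, 91, 135, 179, 205, 216, 220, 222, 222, 222, 220, 220, 220, 222, 223, 224, 223, 222, 221, 221]
((393.8089904785156, 250.00564575195312), (41.14714813232422, 22.896398544311523), 5.440331935882568) [  7  12  41  27 925]
[[519.5, -145.2], [572.0, -151.2], [562.1, -245.9], [509.6, -239.6]] [ 540.902462   -195.46035243   60.        ]
red [354.26666667 219.53333333] 15
[ 549.65969387 -121.50684335   80.        ]
[ 545.79726108 -114.37192464   85.        ]
[ 540.38985518 -104.38303845   92.        ]
knobtop [363.67567568 244.93243243] 74 [ 550.17275499 -121.02036265  110.        ]
```

```bash
cat >> h.py <<'E'
def go(P,yaw,s=None):
    "remaining shift in tool cm + rotvec to tool-down pose with tool y along carrier x"
    s=s or sensors.state(); r=R.from_euler('xyz',s["ee_rot"],degrees=True); best=None
    for k in(90,-90):
        T=R.from_euler('xyz',[180,0,yaw+k],degrees=True); w=(r.inv()*T).as_rotvec()
        print("yaw",yaw+k,"w",w.round(3), "d_after_turn",(T.inv().apply(np.array(P)-s["ee_pos"])/10).round(2),"d_now",(r.inv().apply(np.array(P)-s["ee_pos"])/10).round(2))
def st():
    s=sensors.state(); print({k:np.round(s[k],2).tolist() for k in("time_s","qpos","ee_pos","ee_rot","force","gripper_width","gripper_force")}); return s
E
python3 - <<'E'
from h import *
s=st(); go([477.5,317.5,200],6,s)
t=grab("top")
print(atz(t,[300,180],0),atz(t,[300,180],300),atz(t,[300,307],0))
E
```

```text
{'time_s': 1.4, 'qpos': [-67.38, 18.31, 89.64, 0.0, 72.05, -1.15], 'ee_pos': [231.73, -526.26, 227.98], 'ee_rot': [180.0, -0.0, 23.77], 'force': [-0.71, -0.58, -0.14], 'gripper_width': 91.09, 'gripper_force': 0.0}
yaw 96 w [ 0.     0.    -1.261] d_after_turn [81.34 33.26  2.8 ] d_now [ 56.5  -67.32   2.79]
yaw -84 w [ 0.    -0.     1.881] d_after_turn [-81.34 -33.26   2.8 ] d_now [ 56.5  -67.32   2.79]
[716.12004101  20.33690688   0.        ] [660.53435747  14.33109627 300.        ] [409.83402764  22.62820514   0.        ]
```

Request:
step_arm(
  plan=[3,0,0,0,0,-0.12,3,0,0,0,0,-0.12,3,0,0,0,0,-0.12,3,0,0,0,0,-0.12,3,0,0,0,0,-0.12],
  hand=5,
)

```text
time_s: 1.87
ee_pos: [350.3, -435.7, 227.8]
ee_rot: [180.0, 0.0, 58.5]
force: [0.3, 0.4, 0.0]
gripper_width: 61.0
gripper_force: 0.0
```

Request:
step_arm(
  plan=[3,0,0,0,0,-0.12,3,0,0,0,0,-0.12,3,0,0,0,0,-0.12,3,0,0,0,0,-0.12,3,0,0,0,0,-0.061],
)

```text
time_s: 2.28
ee_pos: [395.7, -294.4, 227.9]
ee_rot: [180.0, 0.0, 89.4]
force: [0.8, 0.1, 0.0]
gripper_width: 49.8
gripper_force: 0.0
```

Run:
```python
from h import *
s=st(); go([477.5,317.5,160],6,s)
```

```text
{'time_s': 2.28, 'qpos': [-37.99, 10.92, 99.91, 0.01, 69.14, -37.44], 'ee_pos': [395.73, -294.4, 227.93], 'ee_rot': [179.96, 0.01, 89.45], 'force': [0.8, 0.06, 0.04], 'gripper_width': 49.8, 'gripper_force': 0.0}
yaw 96 w [ 0.001  0.    -0.114] d_after_turn [60.   14.53  6.79] d_now [61.27  7.58  6.79]
yaw -84 w [ 0.000e+00 -1.000e-03  3.027e+00] d_after_turn [-60.   -14.53   6.79] d_now [61.27  7.58  6.79]
```

Request:
step_arm(
  plan=[4,0.5,0,0,0,-0.114,4,1,0,0,0,0,4,1,0,0,0,0,4,1,0,0,0,0,4,1,0,0,0,0],
)

```text
time_s: 2.7
ee_pos: [424.4, -90.8, 228.2]
ee_rot: [180.0, 0.0, 95.6]
force: [0.5, -0.2, 0.3]
gripper_width: 50.4
gripper_force: 0.0
```

Request:
step_arm(
  plan=[4,1,0,0,0,0,4,1,0,0,0,0,4,1,0,0,0,0,4,1,0,0,0,0,4,1,0,0,0,0],
)

```text
time_s: 3.12
ee_pos: [454.4, 113.5, 228.3]
ee_rot: [179.9, 0.0, 95.7]
force: [0.5, -0.4, -0.4]
gripper_width: 49.8
gripper_force: 0.0
```

Request:
step_arm(
  plan=[4,1,0,0,0,0,4,1,0,0,0,0,4,1,1,0,0,0,4,1,2,0,0,0,0,0,0,0,0,0],
)

```text
time_s: 3.53
ee_pos: [477.3, 275.5, 196.7]
ee_rot: [-179.8, -0.1, 95.9]
force: [0.8, 0.5, -0.4]
gripper_width: 50.0
gripper_force: 0.0
```

Run:
```python
from h import *
s=st(); go([477.5,317.5,140],6,s)
```

```text
{'time_s': 3.53, 'qpos': [28.71, 17.49, 95.55, 0.15, 67.09, 22.71], 'ee_pos': [477.31, 275.47, 196.72], 'ee_rot': [-179.82, -0.08, 95.95], 'force': [0.8, 0.49, -0.36], 'gripper_width': 49.95, 'gripper_force': 0.0}
yaw 96 w [-0.003 -0.001 -0.001] d_after_turn [4.18 0.46 5.67] d_now [4.17 0.47 5.68]
yaw -84 w [-2.000e-03  5.000e-03  3.141e+00] d_after_turn [-4.18 -0.46  5.67] d_now [4.17 0.47 5.68]
```

Request:
step_arm(
  plan=[2.1,0.23,2,0,0,0,2.1,0.23,2,0,0,0,0,0,2,0,0,0,0,0,2,0,0,0,0,0,0,0,0,0],
)

```text
time_s: 3.95
ee_pos: [475.8, 310.7, 116.2]
ee_rot: [-179.6, 0.2, 95.7]
force: [-1.4, -0.5, -0.4]
gripper_width: 50.2
gripper_force: 0.0
```

Run:
```python
from h import *
s=st(); go([477.5,317.5,60],6,s)
f=grab("scene");cv2.imwrite("pics/s1.png",cv2.resize(f["img"][250:430,140:380,::-1],None,fx=3,fy=3,interpolation=cv2.INTER_CUBIC))
```

```text
{'time_s': 3.95, 'qpos': [31.99, 23.24, 99.43, -0.03, 57.83, 26.3], 'ee_pos': [475.85, 310.65, 116.18], 'ee_rot': [-179.57, 0.24, 95.71], 'force': [-1.43, -0.46, -0.41], 'gripper_width': 50.24, 'gripper_force': 0.0}
yaw 96 w [-0.008  0.004 -0.005] d_after_turn [0.66 0.24 5.62] d_now [0.69 0.27 5.61]
yaw -84 w [0.006 0.012 3.136] d_after_turn [-0.66 -0.24  5.62] d_now [0.69 0.27 5.61]
```

View pics/s1.png

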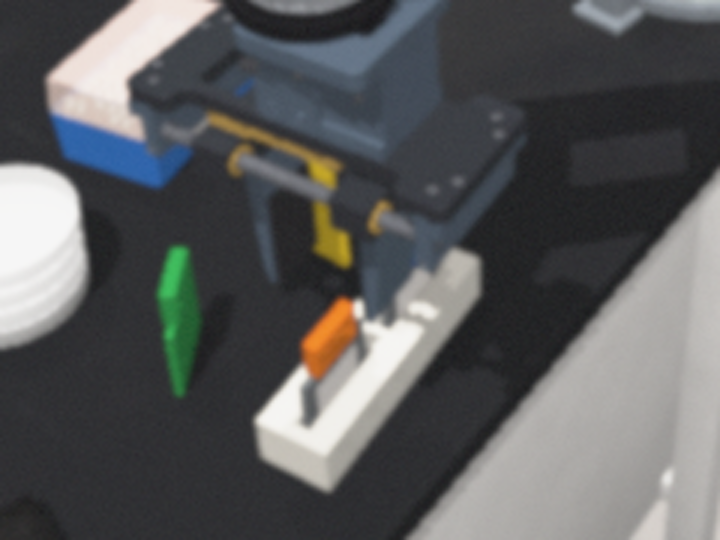

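Run:
```python
from h import *
s=st(); f=grab("scene"); p=s["ee_pos"]; r=R.from_euler('xyz',s["ee_rot"],degrees=True)
for q in([0,0,14],[16,-25,14],[-16,-25,14],[16,25,14],[-16,25,14]): print(q,(np.array(proj(f,p+r.apply(q)))-[140,250])*3)
print((np.array(proj(f,[477.5,317.5,64]))-[140,250])*3)
t=grab("top")
for q in([0,0,14],[0,-70,-70],[0,70,-70]):print(proj(t,p+r.apply(q)))
cv2.imwrite("pics/t1.png",cv2.resize(t["img"][220:320,120:260,::-1],None,fx=5,fy=5,interpolation=cv2.INTER_CUBIC))
```

```text
{'time_s': 4.0, 'qpos': [31.97, 23.12, 99.26, -0.02, 57.91, 26.31], 'ee_pos': [477.02, 311.13, 118.27], 'ee_rot': [-179.75, 0.15, 95.67], 'force': [0.78, 0.08, 0.46], 'gripper_width': 49.85, 'gripper_force': 0.0}
[0, 0, 14] [337.63194031 273.78118413]
[16, -25, 14] [360.29409093 313.12511877]
[-16, -25, 14] [395.86641447 271.26406287]
[16, 25, 14] [279.07150834 276.31239457]
[-16, 25, 14] [316.29587167 236.73947065]
[333.40216329 334.8562122 ]
[np.float64(166.28635790043415), np.float64(280.50370039000984)]
[np.float64(157.68619206008464), np.float64(315.3789671050978)]
[np.float64(151.7769532623026), np.float64(246.27431435669772)]
```

View pics/t1.png

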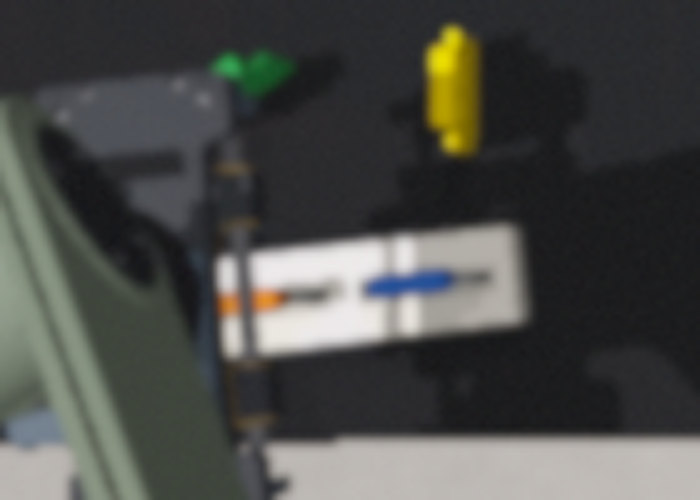

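The scene view agrees with the projection: the orange grip is seen at crop (330,337) and predicted at (333,335). In the top view the jaws straddle the orange grip. I'll go down.

Request:
step_arm(
  plan=[0.5,0.05,2,0,0,0,0.13,0,2,0,0,0,0,0,1.6,0,0,0,0,0,0,0,0,0,0,0,0,0,0,0],
)

```text
time_s: 4.52
ee_pos: [478.8, 318.6, 65.0]
ee_rot: [179.9, -0.0, 95.6]
force: [1.4, -0.3, 0.6]
gripper_width: 50.0
gripper_force: 0.0
```

Run:
```python
from h import *
s=st(); go([477.5,317.5,60],6,s)
```

```text
{'time_s': 4.52, 'qpos': [32.5, 26.76, 102.25, -0.01, 50.93, 26.86], 'ee_pos': [478.76, 318.62, 64.98], 'ee_rot': [179.94, -0.02, 95.65], 'force': [1.35, -0.26, 0.64], 'gripper_width': 50.02, 'gripper_force': 0.0}
yaw 96 w [ 0.001 -0.    -0.006] d_after_turn [-0.1  -0.14  0.5 ] d_now [-0.1  -0.14  0.5 ]
yaw -84 w [-1.000e-03 -2.000e-03  3.135e+00] d_after_turn [0.1  0.14 0.5 ] d_now [-0.1  -0.14  0.5 ]
```

Request:
step_arm(
  plan=[-0.1,-0.1,0.4,0,0,0,0,0,0,0,0,0],
)

```text
time_s: 4.68
ee_pos: [477.9, 317.7, 61.1]
ee_rot: [179.9, -0.0, 95.7]
force: [-0.7, 0.6, -0.5]
gripper_width: 50.1
gripper_force: 0.0
```

Request:
step_arm(
  plan=[0,0,0,0,0,0,0,0,0,0,0,0,0,0,0,0,0,0,0,0,0,0,0,0,0,0,0,0,0,0],
  hand=0.6,
  newtons=10,
)

```text
time_s: 5.1
ee_pos: [477.4, 317.6, 60.1]
ee_rot: [180.0, -0.0, 95.7]
force: [0.7, 0.2, 1.1]
gripper_width: 19.6
gripper_force: 0.0
```

Request:
step_arm(
  plan=[0,0,0,0,0,0,0,0,0,0,0,0],
)

```text
time_s: 5.27
ee_pos: [477.3, 317.6, 59.9]
ee_rot: [180.0, 0.0, 95.7]
force: [0.6, 0.1, 0.3]
gripper_width: 9.8
gripper_force: 10.0
```

Request:
step_arm(
  plan=[0,0,0,0,0,0,0,0,-1,0,0,0,0,0,-1,0,0,0,0,0,-2,0,0,0,0,0,-3,0,0,0],
  newtons=20,
)

```text
time_s: 5.68
ee_pos: [476.0, 316.7, 129.5]
ee_rot: [-179.8, 0.1, 95.7]
force: [0.5, -0.6, -1.1]
gripper_width: 9.7
gripper_force: 20.0
```

Request:
step_arm(
  plan=[0,0,-3,0,0,0,0,0,-3,0,0,0,0,0,0,0,0,0,0,0,0,0,0,0],
)

```text
time_s: 6.02
ee_pos: [478.3, 318.2, 192.9]
ee_rot: [179.7, -0.1, 95.7]
force: [-0.3, 0.7, -1.4]
gripper_width: 9.9
gripper_force: 20.0
```

Run:
```python
from h import *
s=st(); go([542.5,-200,160],-6,s)
a=grab("scene");b=grab("top");cv2.imwrite("pics/s2.png",cv2.resize(a["img"][230:430,130:390,::-1],None,fx=3,fy=3,interpolation=cv2.INTER_CUBIC))
p=s["ee_pos"];print((np.array(proj(a,p+np.array([0,0,4])))-[130,230])*3,(np.array(proj(a,p-np.array([0,0,54])))-[130,230])*3)
```

```text
{'time_s': 6.02, 'qpos': [32.49, 19.47, 93.16, -0.0, 67.04, 26.82], 'ee_pos': [478.27, 318.2, 192.88], 'ee_rot': [179.71, -0.14, 95.67], 'force': [-0.33, 0.67, -1.36], 'gripper_width': 9.92, 'gripper_force': 20.0}
yaw 84 w [ 0.005 -0.003  0.204] d_after_turn [-50.86  11.8    3.29] d_now [-52.21   1.26   3.16]
yaw -96 w [ 0.004  0.007 -2.938] d_after_turn [ 50.86 -11.8    3.29] d_now [-52.21   1.26   3.16]
[343.75570471 203.49811066] [351.92237413 292.13735999]
```

View pics/s2.png

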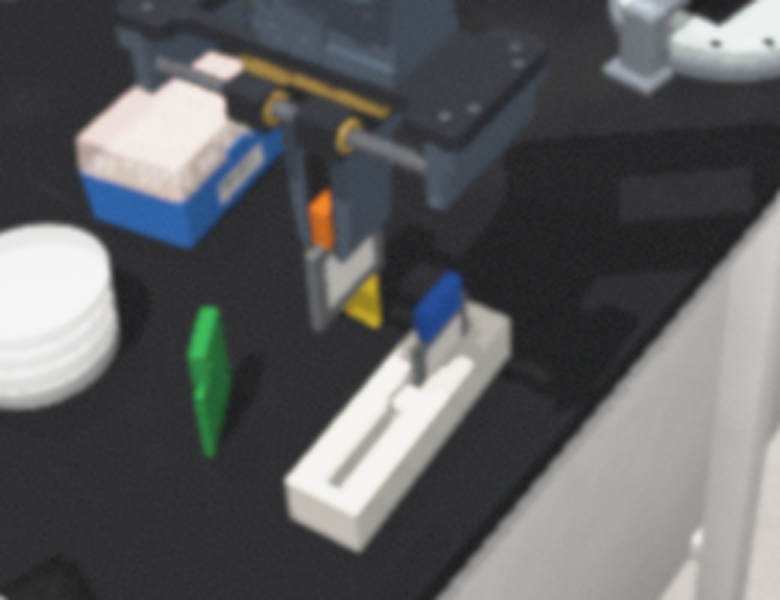

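Request:
step_arm(
  plan=[0,0,0,0,0,0.102,0,0,0,0,0,0.102,-2,0.5,0,0,0,0,-4,0.95,0,0,0,0,-4,0.95,0,0,0,0],
)

```text
time_s: 6.53
ee_pos: [489.6, 214.9, 188.0]
ee_rot: [-179.8, 0.1, 84.2]
force: [0.4, -0.2, -0.4]
gripper_width: 9.8
gripper_force: 20.0
```

Request:
step_arm(
  plan=[-4,0.95,0,0,0,0,-4,0.95,0,0,0,0,-4,0.95,0,0,0,0,-4,0.95,0,0,0,0,-4,0.95,0,0,0,0],
)

```text
time_s: 6.95
ee_pos: [515.7, 9.8, 188.4]
ee_rot: [-179.8, 0.0, 84.0]
force: [0.7, 0.3, 0.0]
gripper_width: 10.0
gripper_force: 20.0
```

Request:
step_arm(
  plan=[-4,0.95,0,0,0,0,-4,0.95,0,0,0,0,-4,0.95,0,0,0,0,-4,0.95,0,0,0,0,-2,0.4,0,0,0,0],
)

```text
time_s: 7.37
ee_pos: [539.2, -175.8, 188.1]
ee_rot: [-179.9, 0.1, 83.8]
force: [0.8, 0.1, 0.2]
gripper_width: 10.1
gripper_force: 20.0
```

Request:
step_arm(
  plan=[0,0,0,0,0,0,0,0,0,0,0,0,0,0,0,0,0,0],
)

```text
time_s: 7.62
ee_pos: [539.0, -170.8, 188.7]
ee_rot: [-179.8, -0.1, 84.0]
force: [0.1, -0.6, -0.5]
gripper_width: 10.1
gripper_force: 20.0
```

Run:
```python
from h import *
s=st(); go([542.5,-200,130],-6,s)
```

```text
{'time_s': 7.62, 'qpos': [-18.76, 19.11, 94.34, 0.03, 66.72, -12.76], 'ee_pos': [539.0, -170.76, 188.72], 'ee_rot': [-179.84, -0.07, 83.98], 'force': [0.06, -0.6, -0.54], 'gripper_width': 10.05, 'gripper_force': 20.0}
yaw 84 w [-0.003 -0.001 -0.   ] d_after_turn [-2.87  0.65  5.87] d_now [-2.88  0.67  5.87]
yaw -96 w [-2.000e-03  5.000e-03  3.141e+00] d_after_turn [ 2.87 -0.65  5.87] d_now [-2.88  0.67  5.87]
```

Request:
step_arm(
  plan=[-1.5,0.35,0,0,0,0,-1.38,0.32,2,0,0,0,0,0,2,0,0,0,0,0,1.6,0,0,0,0,0,0,0,0,0],
)

```text
time_s: 8.03
ee_pos: [541.3, -199.6, 130.6]
ee_rot: [-179.6, -0.1, 84.1]
force: [-1.3, -0.3, -0.7]
gripper_width: 10.0
gripper_force: 20.0
```

Request:
step_arm(
  plan=[0,0,0,0,0,0,0,0,0,0,0,0,0,0,0,0,0,0],
)

```text
time_s: 8.28
ee_pos: [544.4, -201.0, 135.3]
ee_rot: [179.9, 0.0, 84.0]
force: [-0.2, -1.0, -0.3]
gripper_width: 9.8
gripper_force: 20.0
```

Run:
```python
from h import *
s=st(); go([542.5,-200,130],-6,s)
a=grab("scene");x,y,w,h=300,140,130,97
im=cv2.resize(a["img"][y:y+h,x:x+w,::-1],None,fx=6,fy=6,interpolation=cv2.INTER_CUBIC)
im=cv2.convertScaleAbs(im,alpha=1.8,beta=10)
r=R.from_euler('z',-6,degrees=True)
def dot(P,c):
    q=(np.array(proj(a,P))-[x,y]+.5)*6; cv2.circle(im,tuple(int(v) for v in q),2,c,-1)
for sx in(-18,18):
  for sy in(-40,40): dot([542.5,-200,60]+r.apply([sx,sy,0]),(0,0,255))
for sx in(-7,7):
  for sy in(-32,32): dot([542.5,-200,60]+r.apply([sx,sy,0]),(0,255,0))
for sy in(-27,27): dot(s["ee_pos"]+r.apply([0,sy,-54]),(255,255,0))
cv2.imwrite("pics/s3.png",im)
```

```text
{'time_s': 8.28, 'qpos': [-21.39, 22.84, 96.89, -0.01, 60.11, -15.42], 'ee_pos': [544.39, -200.98, 135.34], 'ee_rot': [179.85, 0.05, 84.03], 'force': [-0.22, -0.99, -0.27], 'gripper_width': 9.78, 'gripper_force': 20.0}
yaw 84 w [0.003 0.001 0.001] d_after_turn [ 0.08 -0.2   0.53] d_now [ 0.08 -0.2   0.53]
yaw -96 w [-1.000e-03  4.000e-03 -3.141e+00] d_after_turn [-0.08  0.2   0.53] d_now [ 0.08 -0.2   0.53]
```

View pics/s3.png

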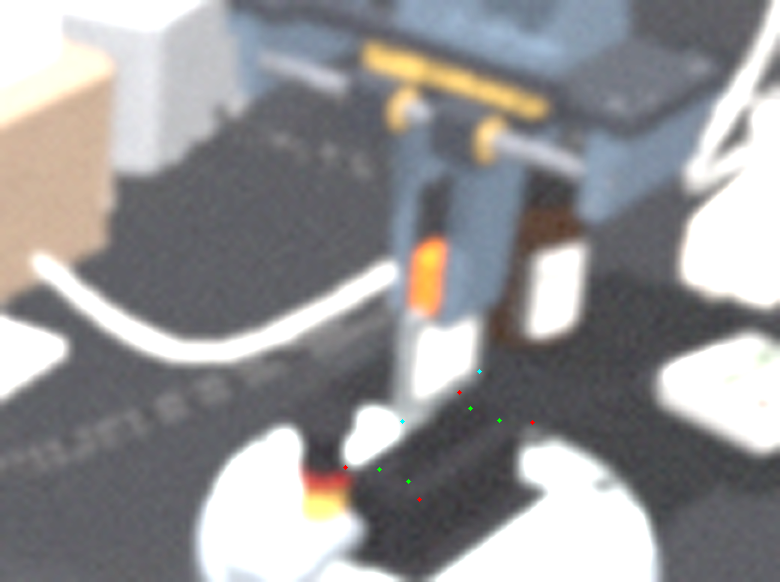

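Run:
```python
from h import *
s=st()
A=[]
for i in range(4): a=grab("scene");A.append(a["img"].astype(float))
g=np.mean(A,0); x,y,w,h=345,190,55,42
c=g[y:y+h,x:x+w,::-1]; im=np.clip((c-15)*4.5,0,255).astype(np.uint8)
im=cv2.resize(im,None,fx=14,fy=14,interpolation=cv2.INTER_CUBIC)
r=R.from_euler('z',-6,degrees=True)
def dot(P,c):
    q=(np.array(proj(a,P))-[x,y]+.5)*14; cv2.circle(im,tuple(int(v) for v in q),4,c,-1)
for sx in(-18,18):
  for sy in(-40,40): dot([542.5,-200,60]+r.apply([sx,sy,0]),(0,0,255))
for sx in(-7,7):
  for sy in(-32,32): dot([542.5,-200,60]+r.apply([sx,sy,0]),(0,255,0))
cv2.imwrite("pics/s4.png",im)
```

```text
{'time_s': 8.33, 'qpos': [-21.4, 22.84, 96.9, -0.01, 60.11, -15.42], 'ee_pos': [544.3, -201.02, 135.31], 'ee_rot': [179.86, 0.05, 84.02], 'force': [-0.55, 0.85, -0.77], 'gripper_width': 10.07, 'gripper_force': 20.0}
```

View pics/s4.png

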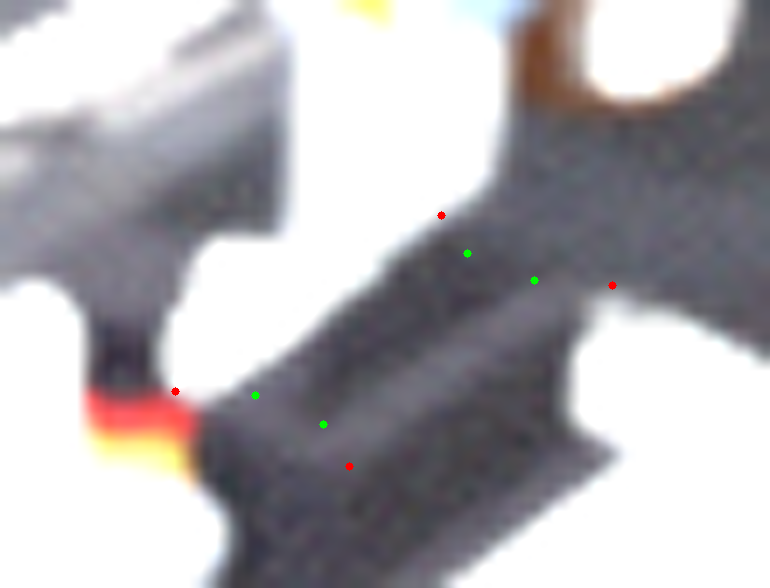

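The slot outline in the image (ends near (295,403) and (505,268) in the crop) agrees with the prediction (289,410)–(500,267). I'll go down gently and watch the force.

Request:
step_arm(
  plan=[0.05,-0.15,0.5,0,0,0,0,0,0.7,0,0,0,0,0,0,0,0,0,0,0,0,0,0,0,0,0,0,0,0,0],
)

```text
time_s: 8.95
ee_pos: [542.0, -200.4, 121.7]
ee_rot: [-180.0, -0.0, 84.0]
force: [0.5, 0.4, -0.8]
gripper_width: 9.7
gripper_force: 20.0
```

Request:
step_arm(
  plan=[0,0,0.4,0,0,0,0,0,0.4,0,0,0,0,0,0.2,0,0,0,0,0,0,0,0,0,0,0,0,0,0,0],
)

```text
time_s: 9.37
ee_pos: [541.9, -200.3, 111.7]
ee_rot: [-180.0, -0.0, 84.0]
force: [-0.6, 0.8, -0.7]
gripper_width: 9.7
gripper_force: 20.0
```

Request:
step_arm(
  plan=[0,0,0.2,0,0,0,0,0,0.2,0,0,0,0,0,0.2,0,0,0,0,0,0,0,0,0],
)

```text
time_s: 9.7
ee_pos: [541.8, -200.3, 105.5]
ee_rot: [-180.0, -0.0, 84.0]
force: [-0.4, -0.7, -1.2]
gripper_width: 9.8
gripper_force: 20.0
```

Request:
step_arm(
  plan=[0,0,0.2,0,0,0,0,0,0.2,0,0,0,0,0,0.2,0,0,0,0,0,0,0,0,0],
)

```text
time_s: 10.03
ee_pos: [541.7, -200.3, 99.4]
ee_rot: [-179.9, -0.0, 84.0]
force: [-0.6, 0.3, 0.1]
gripper_width: 9.9
gripper_force: 20.0
```

Request:
step_arm(
  plan=[0,0,0.2,0,0,0,0,0,0.2,0,0,0,0,0,0.2,0,0,0,0,0,0.2,0,0,0,0,0,0,0,0,0],
)

```text
time_s: 10.45
ee_pos: [541.8, -200.2, 91.4]
ee_rot: [-180.0, -0.0, 84.0]
force: [-0.2, -0.5, -1.2]
gripper_width: 9.7
gripper_force: 20.0
```

Request:
step_arm(
  plan=[0,0,0.2,0,0,0,0,0,0.1,0,0,0,0,0,0.1,0,0,0,0,0,0,0,0,0,0,0,0,0,0,0],
)

```text
time_s: 10.87
ee_pos: [542.0, -200.4, 87.9]
ee_rot: [-180.0, 0.0, 84.0]
force: [0.4, 0.1, -1.3]
gripper_width: 9.7
gripper_force: 20.0
```

Request:
step_arm(
  plan=[0,0,0.1,0,0,0,0,0,0,0,0,0,0,0,0.1,0,0,0,0,0,0,0,0,0],
)

```text
time_s: 11.2
ee_pos: [542.1, -200.4, 85.9]
ee_rot: [180.0, 0.0, 84.0]
force: [-0.2, 0.7, -0.9]
gripper_width: 9.8
gripper_force: 20.0
```

Request:
step_arm(
  plan=[0,0,0.1,0,0,0,0,0,0,0,0,0,0,0,0,0,0,0],
)

```text
time_s: 11.45
ee_pos: [542.1, -200.4, 85.9]
ee_rot: [180.0, 0.0, 84.0]
force: [-2.1, -0.1, 4.6]
gripper_width: 9.8
gripper_force: 20.0
```

The carrier met the floor at TCP z 85.9, where 86 was expected, so it is home. I'll release and retreat straight up.

Request:
step_arm(
  plan=[0,0,-0.05,0,0,0,0,0,0,0,0,0,0,0,0,0,0,0,0,0,0,0,0,0,0,0,0,0,0,0],
  hand=5,
)

```text
time_s: 11.87
ee_pos: [542.0, -200.3, 85.2]
ee_rot: [-180.0, -0.0, 84.0]
force: [-0.0, -0.2, 0.4]
gripper_width: 40.2
gripper_force: 0.0
```

Request:
step_arm(
  plan=[0,0,-1,0,0,0,0,0,-3,0,0,0,0,0,-4,0,0,0,0,0,-4,0,0,0,0,0,0,0,0,0],
)

```text
time_s: 12.28
ee_pos: [546.2, -202.0, 214.7]
ee_rot: [179.1, 0.3, 84.0]
force: [0.8, 0.2, 0.1]
gripper_width: 49.8
gripper_force: 0.0
```

Request:
step_arm(
  plan=[3,0.1,0,0,0,0,3,0,0,0,0,0,2,0,0,0,0,0,0,0,0,0,0,0,0,0,0,0,0,0],
)

```text
time_s: 12.7
ee_pos: [551.6, -120.4, 206.0]
ee_rot: [180.0, 0.0, 84.1]
force: [-0.2, -0.9, 0.2]
gripper_width: 50.0
gripper_force: 0.0
```

Run:
```python
from h import *
s=st()
a=grab("scene");b=grab("top");x,y,w,h=310,140,120,90
im=cv2.resize(a["img"][y:y+h,x:x+w,::-1],None,fx=6,fy=6,interpolation=cv2.INTER_CUBIC)
r=R.from_euler('z',-6,degrees=True)
def dot(P,c):
    q=(np.array(proj(a,P))-[x,y]+.5)*6; cv2.circle(im,tuple(int(v) for v in q),2,c,-1)
for sy in(-18,18):
    for z in(32+46,32+70): dot([542,-200.4,z]+r.apply([0,sy,0]),(255,0,255))
K=np.array([542.3,-200.2,92])+r.apply([0,80,0]);print(K)
for z in(80,92,102,110): dot([K[0],K[1],z],(0,255,0))
cv2.imwrite("pics/s5.png",im)
h=cv2.cvtColor(a["img"],cv2.COLOR_RGB2HSV)[175:225,345:400];m=(h[:,:,0]>5)&(h[:,:,0]<17)&(h[:,:,1]>150)&(h[:,:,2]>150);q=np.argwhere(m)[:,::-1]+[345,175];print("or",q.mean(0),len(q),proj(a,[542,-200.4,90]))
print([ (np.round(k["location"],1),k["score"]) for k in viewer.pinpoint("carrier_orange_grip",a)])
```

```text
{'time_s': 12.7, 'qpos': [-13.46, 18.19, 93.1, -0.04, 68.66, -7.55], 'ee_pos': [551.56, -120.36, 205.99], 'ee_rot': [179.95, 0.04, 84.11], 'force': [-0.17, -0.91, 0.2], 'gripper_width': 49.99, 'gripper_force': 0.0}
[ 550.66227706 -120.63824837   92.        ]
or [373.425  202.4125] 80 [np.float64(374.1769689883549), np.float64(202.78765957582698)]
[(array([197.5, 345.7]), 0.88), (array([242.5, 309.7]), 0.7), (array([371.8, 203.2]), 0.53)]
```

View pics/s5.png

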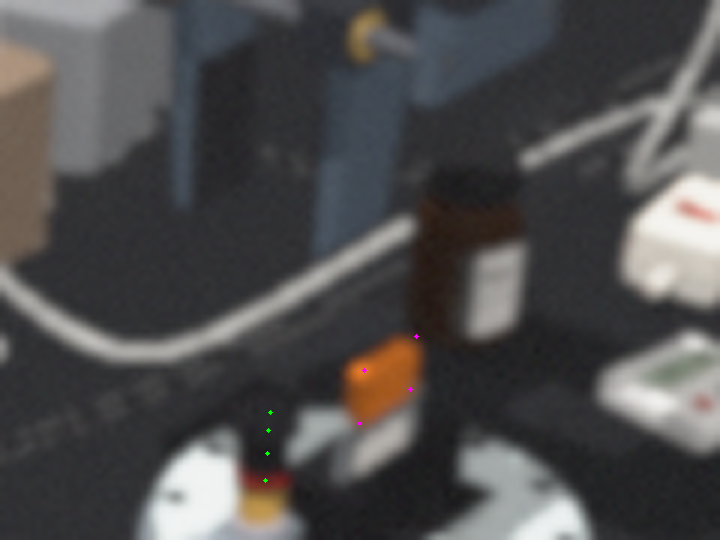

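The carrier is home and upright (blob at (373.4,202.4), predicted (374.2,202.8)). The knob axis is at (550.7,-120.6). Pads coming from above meet the 29 mm flange first, so I'll grip the flange at z≈106.

Request:
step_arm(
  plan=[0,-0.05,3,0,0,0,0,0,3,0,0,0,0,0,2.5,0,0,0,0,0,1.2,0,0,0,0,0,0,0,0,0],
)

```text
time_s: 13.27
ee_pos: [548.7, -121.5, 105.2]
ee_rot: [-179.6, -0.0, 83.9]
force: [0.2, -0.0, 0.4]
gripper_width: 50.2
gripper_force: 0.0
```

Request:
step_arm(
  plan=[0,0,0,0,0,0,0,0,0,0,0,0,0,0,0,0,0,0],
)

```text
time_s: 13.52
ee_pos: [551.9, -121.5, 109.9]
ee_rot: [179.8, 0.0, 84.0]
force: [-0.4, 0.6, 0.4]
gripper_width: 49.5
gripper_force: 0.0
```

Run:
```python
from h import *
s=st(); go([550.7,-120.6,98],-6,s)
```

```text
{'time_s': 13.52, 'qpos': [-13.58, 23.06, 100.8, -0.01, 55.97, -7.52], 'ee_pos': [551.93, -121.51, 109.91], 'ee_rot': [179.83, 0.03, 83.95], 'force': [-0.41, 0.57, 0.38], 'gripper_width': 49.46, 'gripper_force': 0.0}
yaw 84 w [ 0.003  0.001 -0.001] d_after_turn [ 0.08 -0.13  1.19] d_now [ 0.08 -0.14  1.19]
yaw -96 w [ 1.000e-03 -5.000e-03  3.141e+00] d_after_turn [-0.08  0.13  1.19] d_now [ 0.08 -0.14  1.19]
```

Request:
step_arm(
  plan=[0.08,-0.1,0.6,0,0,0,0,0,0.5,0,0,0,0,0,0,0,0,0,0,0,0,0,0,0,0,0,0,0,0,0],
)

```text
time_s: 13.93
ee_pos: [550.1, -119.9, 97.4]
ee_rot: [180.0, 0.0, 84.0]
force: [0.3, 1.2, -1.0]
gripper_width: 50.2
gripper_force: 0.0
```

Request:
step_arm(
  plan=[0,0,0,0,0,0,0,0,0,0,0,0,0,0,0,0,0,0,0,0,0,0,0,0,0,0,0,0,0,0],
  hand=1.5,
  newtons=15,
)

```text
time_s: 14.35
ee_pos: [550.9, -120.1, 97.7]
ee_rot: [179.9, 0.0, 84.0]
force: [3.5, -0.3, -1.5]
gripper_width: 27.4
gripper_force: 15.0
```

Request:
step_arm(
  plan=[0,0.05,0,0,0,0,0,0,0,0,0,0,0,0,0,0,0,0],
  newtons=45,
)

```text
time_s: 14.6
ee_pos: [550.9, -120.1, 97.6]
ee_rot: [179.9, 0.0, 84.0]
force: [1.3, 0.9, 0.2]
gripper_width: 26.4
gripper_force: 45.0
```

Run:
```python
from h import *
st()
a=grab("scene");x,y,w,h=310,150,100,75
cv2.imwrite("pics/s6.png",cv2.convertScaleAbs(cv2.resize(a["img"][y:y+h,x:x+w,::-1],None,fx=8,fy=8,interpolation=cv2.INTER_CUBIC),alpha=1.6))
```

```text
{'time_s': 14.6, 'qpos': [-13.47, 23.77, 101.72, -0.0, 54.45, -7.45], 'ee_pos': [550.92, -120.09, 97.6], 'ee_rot': [179.95, 0.01, 83.98], 'force': [1.33, 0.86, 0.21], 'gripper_width': 26.39, 'gripper_force': 45.0}
```

View pics/s6.png

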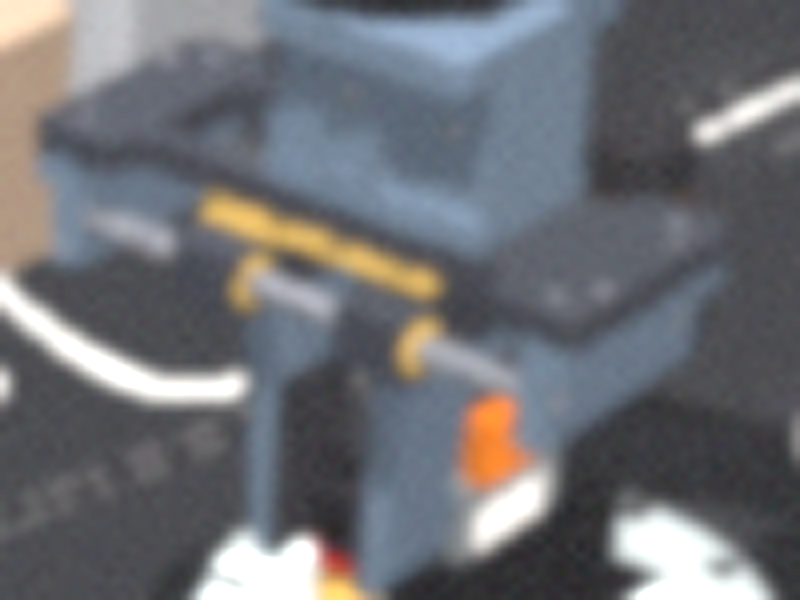

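Request:
step_arm(
  plan=[0,0,-0.1,0,0,0,0,0,-0.2,0,0,0,0,0,-0.2,0,0,0,0,0,0,0,0,0,0,0,0,0,0,0],
)

```text
time_s: 15.07
ee_pos: [550.9, -120.1, 102.2]
ee_rot: [180.0, 0.0, 84.0]
force: [6.2, -1.1, -6.5]
gripper_width: 25.8
gripper_force: 45.0
```

Request:
step_arm(
  plan=[0,0,-0.2,0,0,0,0,0,-0.2,0,0,0,0,0,-0.2,0,0,0,0,0,0,0,0,0,0,0,0,0,0,0],
)

```text
time_s: 15.48
ee_pos: [550.9, -120.0, 107.9]
ee_rot: [180.0, 0.0, 84.0]
force: [6.1, -0.7, -8.7]
gripper_width: 26.4
gripper_force: 45.0
```

Request:
step_arm(
  plan=[0,0,-0.15,0,0,0,0,0,-0.15,0,0,0,0,0,0,0,0,0,0,0,0,0,0,0],
)

```text
time_s: 15.82
ee_pos: [550.8, -120.0, 110.7]
ee_rot: [180.0, 0.0, 84.0]
force: [6.6, -0.8, -9.9]
gripper_width: 26.3
gripper_force: 45.0
```

Request:
step_arm(
  plan=[0,0,-0.1,0,0,0,0,0,0,0,0,0,0,0,0,0,0,0],
)

```text
time_s: 16.07
ee_pos: [550.9, -120.1, 111.6]
ee_rot: [180.0, 0.0, 84.0]
force: [5.9, -1.4, -9.8]
gripper_width: 26.0
gripper_force: 45.0
```

Request:
step_arm(
  plan=[0,0,-0.05,0,0,0,0,0,0,0,0,0,0,0,0,0,0,0],
)

```text
time_s: 16.32
ee_pos: [550.8, -120.0, 111.8]
ee_rot: [180.0, -0.0, 84.0]
force: [6.8, -0.4, -12.4]
gripper_width: 26.3
gripper_force: 45.0
```

Request:
step_arm(
  plan=[0,0,-0.05,0,0,0,0,0,0,0,0,0,0,0,0,0,0,0,0,0,0,0,0,0,0,0,0,0,0,0],
)

```text
time_s: 16.73
ee_pos: [550.8, -120.0, 111.8]
ee_rot: [-180.0, -0.0, 84.0]
force: [7.8, -1.2, -14.5]
gripper_width: 26.6
gripper_force: 45.0
```

Request:
step_arm(
  plan=[0,0,0,0,0,0,0,0,0,0,0,0,0,0,0,0,0,0,0,0,0,0,0,0,0,0,0,0,0,0],
)

```text
time_s: 17.15
ee_pos: [550.8, -120.0, 111.8]
ee_rot: [-180.0, -0.0, 84.0]
force: [6.8, -1.1, -12.7]
gripper_width: 26.0
gripper_force: 45.0
```

Run:
```python
from h import *
st()
a=grab("scene")
h=cv2.cvtColor(a["img"],cv2.COLOR_RGB2HSV)[175:225,345:400];m=(h[:,:,0]>5)&(h[:,:,0]<17)&(h[:,:,1]>150)&(h[:,:,2]>150);q=np.argwhere(m)[:,::-1]+[345,175];print("or",q.mean(0),len(q))
h=cv2.cvtColor(a["img"],cv2.COLOR_RGB2HSV)[195:235,340:370];m=((h[:,:,0]>170)|(h[:,:,0]<6))&(h[:,:,1]>110)&(h[:,:,2]>60);q=np.argwhere(m)[:,::-1]+[340,195];print("red",q.mean(0),len(q),"seated was 354.3,219.5; 14 mm up px:",np.subtract(proj(a,[550.7,-120.6,96]),proj(a,[550.7,-120.6,82])))
```

```text
{'time_s': 17.15, 'qpos': [-13.46, 22.91, 100.72, -0.0, 56.38, -7.45], 'ee_pos': [550.78, -120.05, 111.8], 'ee_rot': [-179.99, -0.0, 83.98], 'force': [6.83, -1.06, -12.73], 'gripper_width': 25.99, 'gripper_force': 45.0}
or [373.09090909 203.74545455] 55
red [352.25  214.125] 8 seated was 354.3,219.5; 14 mm up px: [ 0.37358378 -5.26326551]
```

The red band has risen 5.4 px, where 5.3 px is expected for 14 mm. The tool holds against the stop at a steady force, so I'll hand in.

```bash
python3 -c "
from workcell import env
print(env.job_done())"
```

```text
the job is handed in; nothing more can be done
None
```

The orange carrier sits fully home in the turntable slot and is released, and the arm is holding the plunger knob up against its stop (14 mm, gripped by its flange); the job is handed in at about 17 s, and no verdict came back.

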